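# Lock a filter cartridge into the bayonet socket of a laboratory water station

## Robot

A 7-joint arm with a two-finger parallel gripper is mounted at the origin on the work surface. World frame = base frame: x ahead of the robot, y to its left, z up, the work surface at z = 0. Lengths are in m, angles in rad, forces in N, time in s.
With the tool pointing down it reaches from about 0.425 to 0.875 m from the base axis. Payload 4.7 kg.
Tool frame: the origin (TCP) lies at the very end of the fingers, on their centre line; the grasp point (between the pads) lies 19 mm behind it; x points along the fingers, z is the direction in which the jaws open and shut, and the axes are right-handed (so a half turn about x gives the same grasp; the last joint's range is limited). The gripper opens to 87 mm and grips with 3 to 60 N. Pads are 19 mm wide; open, the fingers measure 117 mm over their backs; the gripper's body (75 mm by 190 mm) begins 51 mm behind the grasp point.
Start: joints at [-1.178, 0.321, -0.07, 1.45, 0.023, 1.371, -0.057], TCP at [0.24, 0.604, 0.193] pointing down, gripper open.
Joint ranges: [-2.86, 2.86], [-0.3, 2.09], [-1.38, 1.24], [0.06, 2.45], [-1.56, 4.7], [0.09, 2.05], [-2.69, 2.69]. Speed limits (rad/s): [2.57, 2.57, 3.14, 3.14, 3.14, 3.14, 3.14].

## Interface

Orientations are given as a rotation vector (axis times angle).
In Python, from bench import * gives the robot as it stands.
- The arm moves only by the shell command python3 -m handwheel 'ROWS' [OPENING] [FORCE]. ROWS is JSON, a list of rows, each an object with "xyz": the shift along the world's x, y, z in cm, a list of three; "angular": the turn, a rotation vector about the world's x, y, z in degrees, a list of three. A call has 1 to 5 rows; each row shifts and turns the pose as measured when the row begins; what a row does not reach is not made up. A row lasts 1/12 s, in which the tool goes at most 41.7 mm and 7.16 degrees, less where a joint would pass 70% of its speed; a pose out of reach is approached as far as the arm can. A call with a gripper value outside its range is refused whole. OPENING is the finger opening in cm, from 0 to 8.7, set as the call begins (- or left out, the last holds). The fingers move at their own pace and stop on an object; FORCE is the grip in N (left out, the last holds). Time passes only in rows, so rows that do not move let the fingers close. It gives the time, the measured TCP pose, the force and the opening at its end, in the units of the state.
- get_state(): the state, without advancing time (a new reading comes with each control period).
- get_image(name): name is "side" or "top"; returns a dict with "pixels" (384x512x3 uint8, blue, green, red), "K" (3x3 intrinsics, pixels), "dist" ([k1, k2, p1, p2, k3] as OpenCV has them; the pictures are not rectified), "cam_to_world" (4x4, takes a point from camera to world coordinates). Camera axes: x right, y down, z forward; pixel columns grow to the right and rows downward; lengths in m; the calibration is good to about 2 mm. A picture is of the moment at which its call begins. There is no depth.
- close_job(): hands the job in, once; it reports no verdict.
The state is a dict: "time": time; "joint_positions": joint angles; "qd": joint speeds; "joint_torque": joint torques, N m; "position": TCP position; "tool_rot": TCP orientation; "ft_force": force on the tool from outside, world axes, zero at the start; "torque": the same for the moment, N m; "grip_width": opening from 0.0 (shut) to 1.0 (fully open).
Only numpy, scipy, OpenCV 4.12 (cv2) and the standard library are available. Lean on these libraries where they do the work, as an engineer would, in place of code of your own. Each camera call takes 0.05 s, during which the arm holds its last target.

## Task

Fit the filter cartridge with the two side lugs into the empty bayonet socket of the water station: enter its lugs through the two notches, push it down against the spring, turn it a quarter turn clockwise (seen from above) so that it is locked upright under the ledge, and let go. Leave the taller plain cartridge standing where it is.

Things in the scene. Friction and masses are not known exactly. Their poses are not given: they have to be found in the camera images.
- cartridge: White cartridge upright on bench, 0.2 kg. Origin: centre of underside. Body 40 mm diameter (foot 34, tapering over 6 mm), cap 44 mm diameter at z 42-50 mm, grip bar z 50-84 mm, 44 long along x, 14 thick along y: pinch it from above. Two lugs along +x and -x, in line with the bar: 10 mm wide, z 20-28 mm, tips 30 mm from the axis. A half turn about z makes no difference.
- station: Fixed water station. Origin: socket axis at bench height. Socket: upright open collar, 84 mm outside, rim z 60 mm; ledge at the rim, 8 mm thick, bore 48 mm, with two lug notches 28 mm wide along +x and -x, reaching 34 mm from the axis. Pump module 50 mm high, 150 wide, at x 92-178 mm. Locked, the lugs lie along y and the cartridge's foot is at z 24 mm, held up against the ledge by the spring.
- socket_plate (a point): Centre of the sprung plate's top at rest, in the socket, 30 mm above the bench (fixed point, axes as station). The cartridge's foot meets the plate here: 4 N at first, 8 N at the end of the 10 mm stroke. Lugs are under the ledge once pushed over 6 mm; then it turns freely clockwise to stops at about 100 degrees from the notches. Let go unturned, it springs back up.
- plain_cartridge: A second cartridge, not wanted: same white body, cap and bar, but 105 mm tall and without lugs, upright on the bench near the first. Origin: centre of underside.
Things that resemble listed ones, but are neither listed nor needed, are in the scene too. Leave any green or pink look-alike of the cartridge alone.

How it is judged:
By the outcome, as a careful person would: the job done as asked, in the order asked, and still so for the second after the job is handed in, with the robot touching nothing.
It also fails if it takes over 40 s, if anything falls off the work surface, if the arm or the gripper's body presses on something with over 40 N, if the wrist force passes 120 N, or if a joint passes its speed limit or range.

## Working session

There is one attempt and no reset: what is moved stays moved. The work goes in short steps, Python scripts to look and compute and a shell command to move; the robot and the scene stay as the last step left them, time stands still between calls to the robot, and variables do not carry over. Pictures are saved under pics/ and viewed, and the job is handed in when it is done.

```bash
mkdir -p pics; ls; python3 - <<'E'
from bench import *
import cv2
s=get_state(); print(s)
for n in("top","side"):
    d=get_image(n); cv2.imwrite(f"pics/{n}0.png",d["pixels"]); print(n,d["K"],d["dist"],d["cam_to_world"])
E
```

```text
pics
{'time': 0.0, 'joint_positions': array([-1.17788368,  0.32185132, -0.07006299,  1.45169165,  0.02257645,
        1.37081012, -0.05692737]), 'qd': array([-0.000749  ,  0.00132792, -0.00109707,  0.00015096, -0.00167615,
        0.00103919, -0.00177762]), 'joint_torque': array([-1.59783604e-04, -4.91287172e+01, -4.03943891e-01, -3.12528205e+01,
       -6.39874628e-02,  4.36906144e-02,  1.67574149e-04]), 'position': array([0.24020379, 0.60331427, 0.19203466]), 'tool_rot': array([-0.92695707,  1.3665608 ,  0.92501662]), 'ft_force': array([-0.75277051,  0.19215243,  0.34949033]), 'torque': array([-0.0006396 , -0.0063863 , -0.02643849]), 'grip_width': 1.0023618554450826}
top [[445.18829094   0.         250.10685542]
 [  0.         445.18829094 185.50460022]
 [  0.           0.           1.        ]] [-0.15193959  0.          0.          0.          0.        ] [[ 0.00996701 -0.99476724  0.10167988  0.38207167]
 [-0.99994761 -0.00967825  0.0033328   0.09855238]
 [-0.00233128 -0.10170777 -0.99481159  1.03597715]
 [ 0.          0.          0.          1.        ]]
side [[365.3649732    0.         256.77894947]
 [  0.         365.3649732  195.71629783]
 [  0.           0.           1.        ]] [-0.11888709  0.          0.          0.          0.        ] [[-0.9029091  -0.27216141  0.33269103  0.24661527]
 [-0.42982495  0.56740942 -0.7023511   0.59232403]
 [ 0.00238084 -0.7771581  -0.62930089  0.49088844]
 [ 0.          0.          0.          1.        ]]
```

View pics/top0.png

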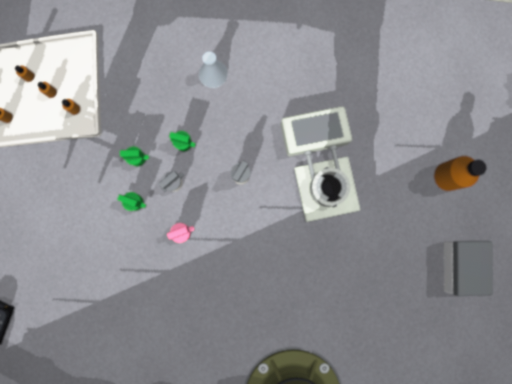

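View pics/side0.png

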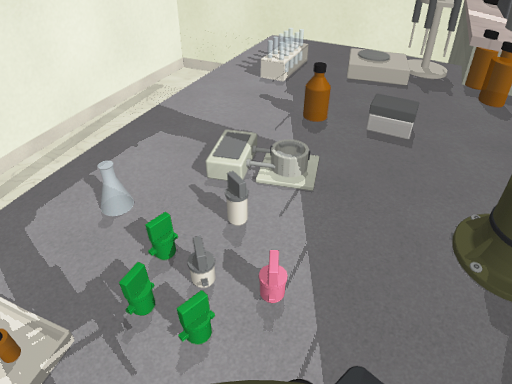

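```bash
python3 - <<'E'
import cv2,numpy as np
t=cv2.imread("pics/top0.png"); s=cv2.imread("pics/side0.png")
a=cv2.resize(t[145:215,140:210],(400,400),interpolation=cv2.INTER_CUBIC)
b=cv2.resize(s[225:300,165:240],(400,400),interpolation=cv2.INTER_CUBIC)
cv2.imwrite("pics/c1.png",np.hstack([a,b]))
a=cv2.resize(t[100:225,270:370],(400,500),interpolation=cv2.INTER_CUBIC)
b=cv2.resize(s[125:225,205:330],(500,400),interpolation=cv2.INTER_CUBIC)
o=np.zeros((500,780,3),np.uint8);o[:,:400]=a;o[:304,400:]=cv2.resize(b,(380,304));cv2.imwrite("pics/c2.png",o)
E
```

```text
(no output)
```

View pics/c1.png

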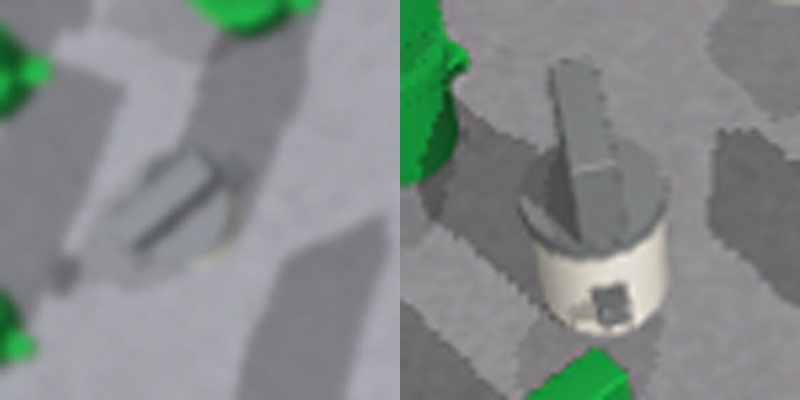

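View pics/c2.png

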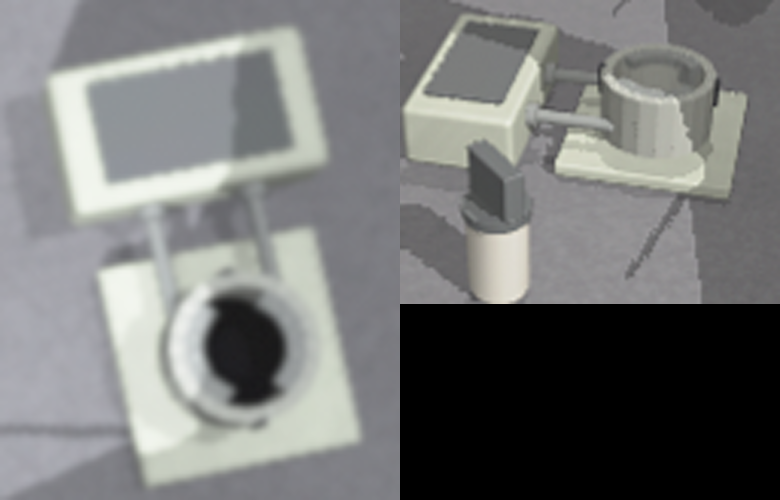

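Lookalikes by top-view pixel: lugged cartridge (171,182), plain tall one (242,172), greens (133,156), (131,202) and (181,141), pink (179,233). In the close crop the one at top (171,182) / side (202,268) shows a lug on a short white body, so that is my choice. The one at side (237,200) is taller and has no lugs. The socket is at top (329,187), with its notches roughly along the line towards the pump.

```bash
cat > h.py <<'E'
import numpy as np,cv2
from scipy.optimize import least_squares
from scipy.spatial.transform import Rotation as R
def proj(d,P):
    T=np.linalg.inv(d["cam_to_world"]); r,_=cv2.Rodrigues(T[:3,:3].copy())
    return cv2.projectPoints(np.asarray(P,float).reshape(-1,1,3),r,T[:3,3],np.array(d["K"]),np.array(d["dist"]))[0].reshape(-1,2)
def place(p,P):
    c,s=np.cos(p[2]),np.sin(p[2]); P=np.asarray(P,float)/1000
    return P@np.array([[c,s,0],[-s,c,0],[0,0,1]])+[p[0],p[1],p[3] if len(p)>3 else 0]
def circ(r,z,n=40):
    a=np.linspace(0,2*np.pi,n+1); return np.c_[r*np.cos(a),r*np.sin(a),0*a+z]
def rect(x0,x1,y,z): return np.array([[x0,-y,z],[x1,-y,z],[x1,y,z],[x0,y,z],[x0,-y,z]],float)
CART=[rect(-22,22,7,84),rect(-22,22,7,50),circ(22,50),circ(17,0),rect(-30,30,5,28),rect(-30,30,5,20)]
STAT=[circ(42,60),circ(24,60),rect(92,178,75,50),rect(-34,34,14,60)]
def draw(d,img,p,M,off,s,col):
    for L in M:
        q=(proj(d,place(p,L))-off+.5)*s-.5
        cv2.polylines(img,[np.round(q*8).astype(int)],False,col,1,cv2.LINE_AA,3)
def crop(img,off,wh,s): return cv2.resize(img[off[1]:off[1]+wh[1],off[0]:off[0]+wh[0]],None,fx=s,fy=s,interpolation=cv2.INTER_CUBIC)
def fit(obs,x0):
    f=lambda p:np.concatenate([(proj(d,place(p,P))-q).ravel() for d,P,q in obs]); r=least_squares(f,x0,x_scale=[.01,.01,.05]); return r.x,r.fun.reshape(-1,2)
E
cat > m1.py <<'E'
from bench import *; from h import *
t,s=get_image("top"),get_image("side")
u=lambda a,off,k:(np.array(a,float)+.5)/k-.5+off
# cart: local +x towards image lower-left in top = near end in side
ct=u([(108,212),(132,243),(217,172),(190,150)],[140,145],400/70)
cs=u([(152,65),(200,63),(212,160),(177,165),(212,305)],[165,225],400/75)
Pt=[(22,-7,84),(22,7,84),(-22,7,84),(-22,-7,84)]
Ps=[(-22,7,84),(-22,-7,84),(22,-7,84),(22,7,84),(30,0,24)]
best=None
for y in (1,2.3,-2,-.7):
  for sw in (1,-1):
    A=np.array(Pt,float);B=np.array(Ps,float);A[:,1]*=sw
    for sb in (1,-1):
      B2=B.copy();B2[:,1]*=sb
      for flip in(1,-1):
        C=A.copy(); C[:,:2]*=flip
        x,r=fit([(t,C,ct),(s,B2,cs)],[.4,.27,y])
        if best is None or (r**2).sum()<best[2]: best=(x,r,(r**2).sum())
pc=best[0]; print("cart",pc,np.degrees(pc[2])); print(best[1].round(1).tolist())
st=u([(50,75),(298,28),(328,162),(78,218)],[270,100],4)
ss=u([(62,15),(157,25),(116,120),(6,108)],[205,125],3.04)
# top img: left=+y, up=+x ; pump far-left=(178,75)
x,r=fit([(t,[(178,75,50),(178,-75,50),(92,-75,50),(92,75,50)],st)],[.4,-.07,0.]); print("stat top",x,np.degrees(x[2]),r.round(1).tolist())
np.save("p.npy",[pc,x])
o=np.zeros((600,800,3),np.uint8)
for (d,off,wh,k,X,Y,p,M) in [(t,(140,145),(75,75),4,0,0,pc,CART),(s,(165,225),(75,75),4,300,0,pc,CART),(t,(270,100),(100,125),2.4,0,300,x,STAT),(s,(200,120),(130,75),3.8,300,300,x,STAT)]:
    c=crop(d["pixels"],off,wh,k); draw(d,c,p,M,np.array(off),k,(0,0,255)); o[Y:Y+c.shape[0],X:X+c.shape[1]]=c[:600-Y,:800-X]
cv2.imwrite("pics/fit1.png",o)
E
python3 m1.py
```

```text
cart [ 0.49120923  0.28195271 -4.02697122] -230.72845539267965
[[-1.5, 1.4], [-1.8, 1.0], [-0.7, 0.8], [0.1, -0.4], [-0.3, -2.1], [-0.5, -3.2], [1.1, -1.0], [-1.7, -0.4], [0.8, 1.8]]
stat top [ 0.47988083 -0.07732105  0.21483907] 12.309371828741373 [[-1.4, -0.5], [0.3, -1.2], [1.5, 1.3], [-0.3, 0.3]]
```

View pics/fit1.png

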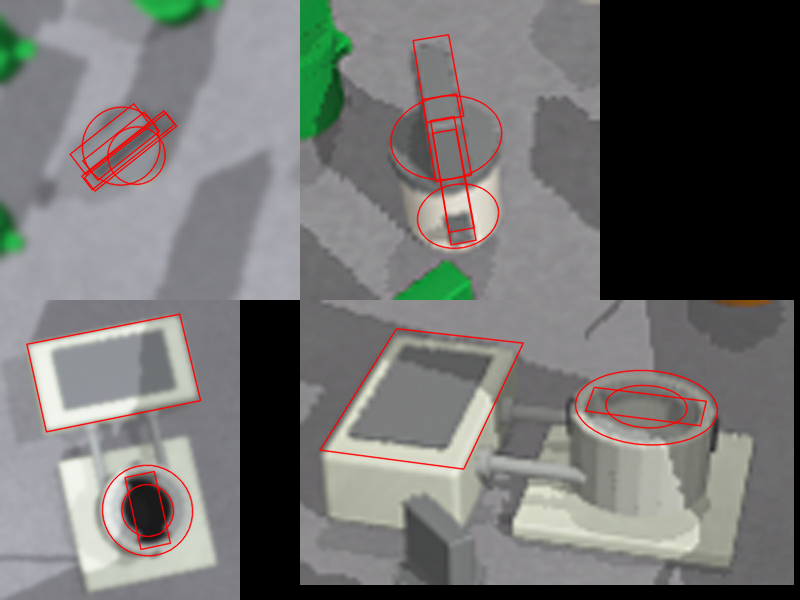

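```bash
cat > m2.py <<'E'
import sys
from bench import *; from h import *
t,s=get_image("top"),get_image("side")
p=[float(a) for a in sys.argv[1:4]]; p[2]=np.radians(p[2])
M=[rect(-22,22,7,84),circ(22,50),rect(-30,30,5,24)[:2]]
a=crop(t["pixels"],(150,160),(45,45),8.8);b=crop(s["pixels"],(175,225),(50,75),7)
draw(t,a,p,M,np.array((150,160)),8.8,(0,0,255));draw(s,b,p,M,np.array((175,225)),7,(0,0,255))
o=np.zeros((530,760,3),np.uint8);o[:396,:396]=a;o[:525,400:750]=b;cv2.imwrite(sys.argv[4],o)
E
python3 m2.py .4885 .2795 -50 pics/f2.png
```

```text
(no output)
```

View pics/f2.png

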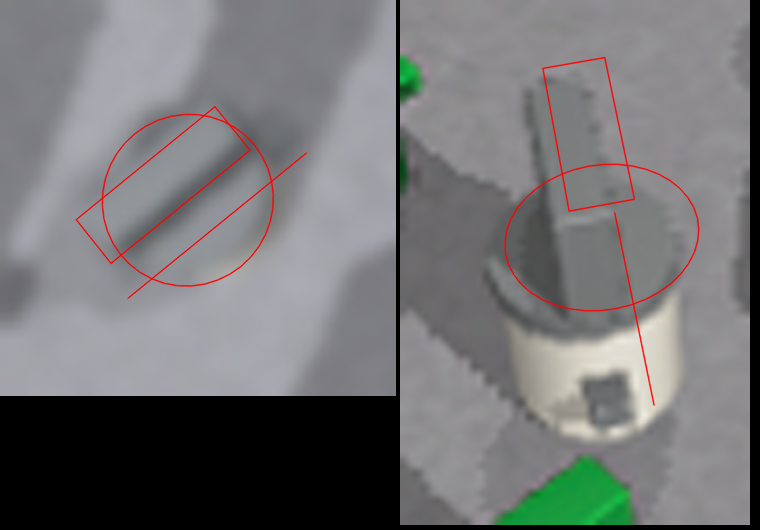

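```bash
cat > st.py <<'E'
from bench import *; from h import *
import sys
s=get_state(); m=R.from_rotvec(s["tool_rot"]).as_matrix()
print("t",round(s["time"],2),"pos",(s["position"]*100).round(2),"xaxis",m[:,0].round(3),"jawyaw",np.degrees(np.arctan2(m[1,2],m[0,2])).round(1),"q",s["joint_positions"].round(2),"F",s["ft_force"].round(1),"T",s["torque"].round(2),"g",round(s["grip_width"],3))
E
python3 st.py
```

```text
t 0.3 pos [24.03 60.37 19.28] xaxis [-0.    -0.001 -1.   ] jawyaw 68.3 q [-1.18  0.32 -0.07  1.45  0.02  1.37 -0.06] F [-0.3 -0.  -0.4] T [ 0.   -0.06 -0.03] g 1.001
```

```bash
for i in 1 2; do python3 -m handwheel '[{"xyz":[2.4,-3.1,0],"angular":[0,0,-3]},{"xyz":[2.4,-3.1,0],"angular":[0,0,-3]},{"xyz":[2.4,-3.1,0],"angular":[0,0,-3]},{"xyz":[2.4,-3.1,0],"angular":[0,0,-3]},{"xyz":[2.4,-3.1,0],"angular":[0,0,-3]}]' 5 20; done; python3 st.py
```

```text
time: 0.72
position: [0.3513, 0.4518, 0.1907]
tool_rot: [-0.729, 1.447, 0.74]
ft_force: [0.7, -0.6, 1.0]
grip_width: 0.708
time: 1.13
position: [0.4754, 0.2884, 0.1917]
tool_rot: [-0.515, 1.507, 0.53]
ft_force: [1.0, 1.2, -0.7]
grip_width: 0.579
t 1.13 pos [47.54 28.84 19.17] xaxis [-0.003  0.008 -1.   ] jawyaw 38.3 q [-0.79  0.12  0.22  1.7  -0.04  1.32  0.11] F [ 1.   1.2 -0.7] T [-0.03 -0.08 -0.01] g 0.579
```

```bash
python3 -m handwheel '[{"xyz":[0,0,0],"angular":[0,0,0]},{"xyz":[1.0,-0.5,-2],"angular":[0,0,0]},{"xyz":[0.3,-0.2,-3],"angular":[0,0,0]},{"xyz":[0,0,-3],"angular":[0,0,0]},{"xyz":[0,0,0],"angular":[0,0,0]}]';python3 st.py; python3 m2.py .4885 .281 -52 pics/f3.png
```

```text
time: 1.55
position: [0.4993, 0.268, 0.1132]
tool_rot: [-0.498, 1.502, 0.508]
ft_force: [-1.6, -0.4, -1.7]
grip_width: 0.575
t 1.55 pos [49.93 26.8  11.32] xaxis [ 0.007  0.009 -1.   ] jawyaw 36.9 q [-0.75  0.19  0.24  1.78 -0.05  1.16  0.15] F [-1.6 -0.4 -1.7] T [-0.09  0.12  0.02] g 0.575
```

View pics/f3.png

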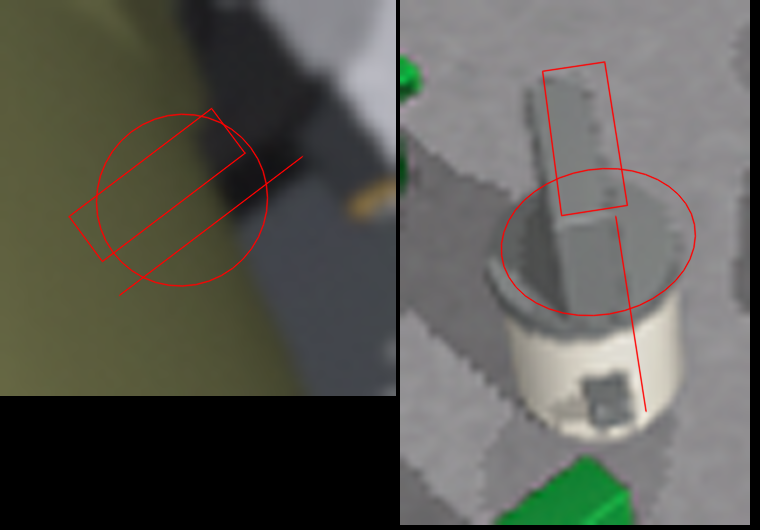

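```bash
python3 -m handwheel '[{"xyz":[-1.1,1.3,0],"angular":[0,0,1]},{"xyz":[0,0,0],"angular":[0,0,0]},{"xyz":[0,0,0],"angular":[0,0,0]}]';python3 st.py; cat > sh.py <<'E'
from bench import *; import cv2,sys
cv2.imwrite(sys.argv[2],get_image(sys.argv[1])["pixels"])
E
python3 sh.py side pics/s4.png
```

```text
time: 1.9
position: [0.4921, 0.2874, 0.124]
tool_rot: [-0.51, 1.483, 0.527]
ft_force: [0.1, -0.6, -0.3]
grip_width: 0.579
t 1.9 pos [49.21 28.74 12.4 ] xaxis [ 0.019  0.018 -1.   ] jawyaw 38.1 q [-0.78  0.17  0.23  1.78 -0.05  1.17  0.13] F [ 0.1 -0.6 -0.3] T [-0.11  0.05 -0.  ] g 0.579
```

View pics/s4.png

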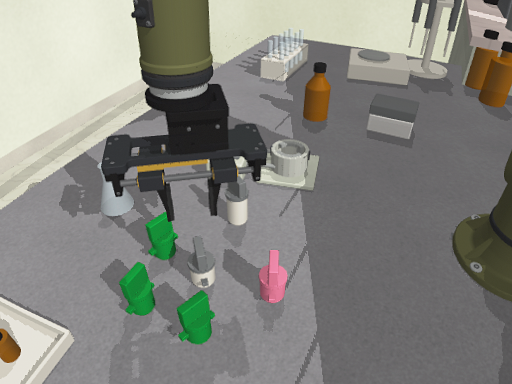

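```bash
python3 st.py; python3 - <<'E'
from bench import *; from h import *
d=get_image("side");s=get_state();m=R.from_rotvec(s["tool_rot"]).as_matrix()
w=s["grip_width"]*.0435
print(proj(d,[s["position"],s["position"]+m[:,2]*w,s["position"]-m[:,2]*w]))
b=crop(d["pixels"],(150,170),(90,130),4.5);cv2.imwrite("pics/c5.png",b)
E
```

```text
t 1.95 pos [49.17 28.85 12.42] xaxis [ 0.019  0.019 -1.   ] jawyaw 38.2 q [-0.78  0.17  0.23  1.78 -0.05  1.17  0.13] F [0.5 0.3 0.9] T [-0.04  0.07 -0.01] g 0.576
[[193.63174396 227.36896611]
 [176.25312128 229.58778605]
 [210.81039484 225.1624142 ]]
```

View pics/c5.png

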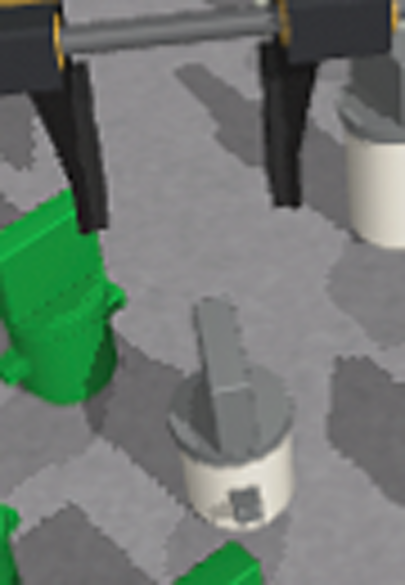

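```bash
python3 -m handwheel '[{"xyz":[0,0,0],"angular":[0,0,0]},{"xyz":[0,0,0],"angular":[0,0,0]}]'; python3 - <<'E'
from bench import *; from h import *
s=get_state();m=R.from_rotvec(s["tool_rot"]).as_matrix();w=s["grip_width"]*.0435
print(s["position"],s["qd"].round(3))
P=s["position"]
pts=[P]+[P+m[:,2]*a*w for a in(1,-1)]+[P-m[:,0]*.07+m[:,2]*a+m[:,1]*b for a,b in[(.095,.0375),(.095,-.0375),(-.095,-.0375),(-.095,.0375),(.095,.0375)]]
o=[]
for n,off in(("top",(90,80)),("side",(80,80))):
    d=get_image(n);q=proj(d,pts);print(n,q[:3].round(1).tolist());k=2.5
    b=crop(d["pixels"],off,(160,170),k);q=(q-off)*k
    for i in range(3):cv2.circle(b,tuple(np.round(q[i]).astype(int)),3,(0,0,255),-1)
    cv2.polylines(b,[np.round(q[3:]).astype(int)],False,(255,0,255),1);o.append(b)
cv2.imwrite("pics/c6.png",np.hstack(o))
E
```

```text
time: 2.17
position: [0.4924, 0.2883, 0.1252]
tool_rot: [-0.51, 1.481, 0.529]
ft_force: [0.1, 1.1, 1.2]
grip_width: 0.576
[0.49235539 0.28834331 0.12523418] [ 0.002 -0.005  0.004 -0.003  0.006  0.004 -0.   ]
top [[160.2, 176.4], [153.1, 166.9], [167.3, 185.9]]
side [[193.0, 226.7], [175.6, 228.9], [210.3, 224.5]]
```

View pics/c6.png

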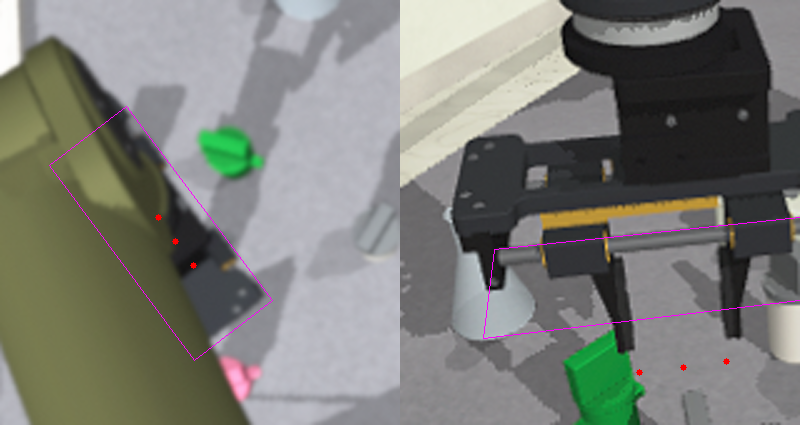

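```bash
python3 -m handwheel '[{"xyz":[-0.2,-0.5,-1],"angular":[-1.1,1.1,0]},{"xyz":[-0.1,-0.2,-1],"angular":[0,0,0]},{"xyz":[0,0,-1],"angular":[0,0,0]},{"xyz":[0,0,-1],"angular":[0,0,0]},{"xyz":[0,0,0],"angular":[0,0,0]}]';python3 st.py; cat > look.py <<'E'
from bench import *; from h import *
import sys
s=get_state();m=R.from_rotvec(s["tool_rot"]).as_matrix();w=s["grip_width"]*.0435;P=s["position"]
d=get_image("side");q=proj(d,[P,P+m[:,2]*w,P-m[:,2]*w]);off=np.array([int(a) for a in sys.argv[2:4]]);k=5
b=crop(d["pixels"],off,(120,115),k)
for a in q: cv2.circle(b,tuple(np.round((a-off)*k).astype(int)),3,(0,0,255),-1)
cv2.imwrite(sys.argv[1],b)
E
python3 look.py pics/c7.png 140 190
```

```text
time: 2.68
position: [0.4889, 0.2787, 0.08]
tool_rot: [-0.521, 1.511, 0.518]
ft_force: [-0.2, 0.2, -0.6]
grip_width: 0.572
t 2.68 pos [48.89 27.87  8.  ] xaxis [-0.002 -0.003 -1.   ] jawyaw 38.0 q [-0.77  0.22  0.23  1.81 -0.05  1.11  0.14] F [-0.2  0.2 -0.6] T [-0.1   0.02 -0.01] g 0.572
```

View pics/c7.png

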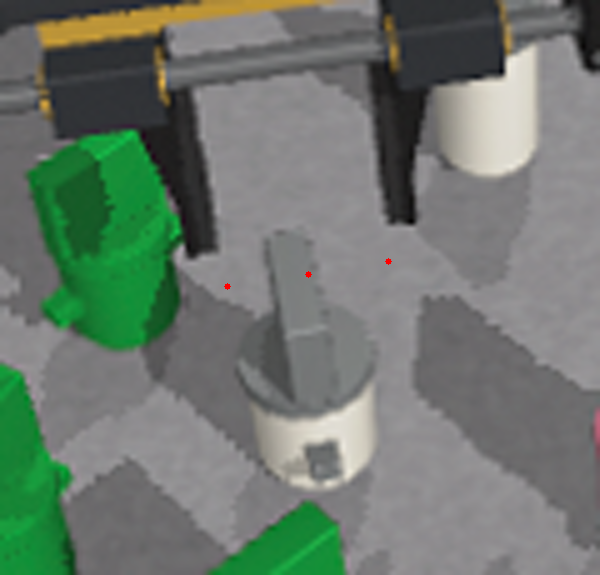

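```bash
python3 -m handwheel '[{"xyz":[0,0.1,-1],"angular":[0,0,0]},{"xyz":[0,0.1,-0.8],"angular":[0,0,0]},{"xyz":[0,0,-0.5],"angular":[0,0,0]},{"xyz":[0,0,0],"angular":[0,0,0]}]';python3 st.py; python3 look.py pics/c8.png 140 190
```

```text
time: 3.07
position: [0.4892, 0.2813, 0.0553]
tool_rot: [-0.521, 1.51, 0.518]
ft_force: [1.0, 0.5, -0.1]
grip_width: 0.573
t 3.07 pos [48.92 28.13  5.53] xaxis [-0.002 -0.003 -1.   ] jawyaw 38.0 q [-0.77  0.25  0.23  1.83 -0.06  1.07  0.14] F [ 1.   0.5 -0.1] T [-0.05  0.03 -0.03] g 0.573
```

View pics/c8.png

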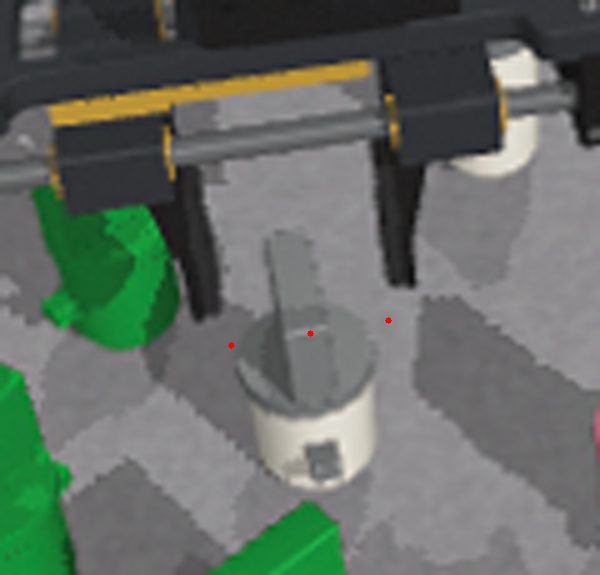

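```bash
python3 -m handwheel '[{"xyz":[0,0,0],"angular":[0,0,0]},{"xyz":[0,0,0],"angular":[0,0,0]},{"xyz":[0,0,0],"angular":[0,0,0]},{"xyz":[0,0,-0.2],"angular":[0,0,0]},{"xyz":[0,0,0],"angular":[0,0,0]}]' 3;python3 st.py; python3 look.py pics/c9.png 140 190; python3 sh.py top pics/t9.png
```

```text
time: 3.53
position: [0.4905, 0.2822, 0.0551]
tool_rot: [-0.52, 1.507, 0.519]
ft_force: [0.9, 0.0, 0.1]
grip_width: 0.36
t 3.53 pos [49.05 28.22  5.51] xaxis [ 0.001 -0.001 -1.   ] jawyaw 38.0 q [-0.77  0.25  0.23  1.83 -0.06  1.06  0.15] F [0.9 0.  0.1] T [-0.03  0.01  0.04] g 0.36
```

View pics/c9.png

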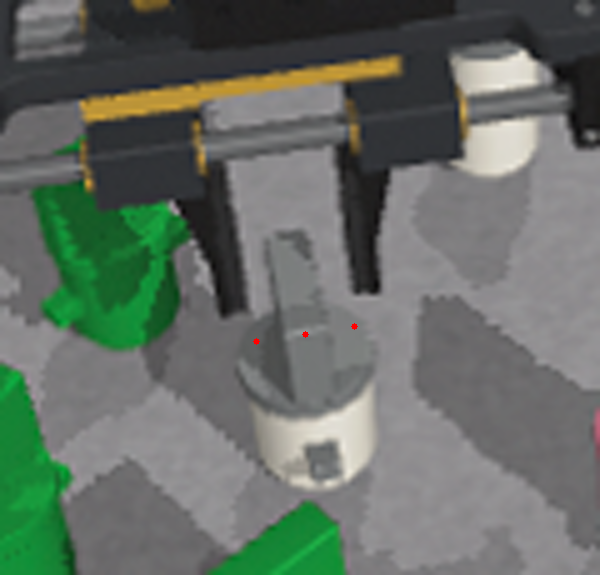

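View pics/t9.png

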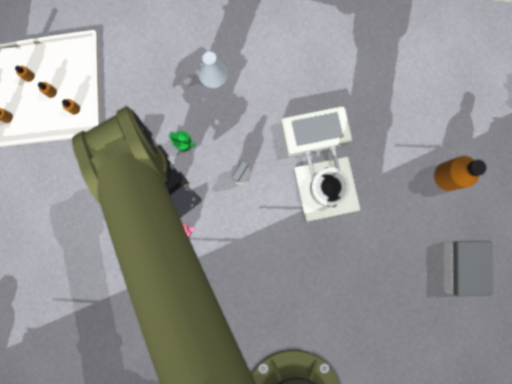

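```bash
for i in 1 2 3; do python3 -m handwheel '[{"xyz":[0,0,-0.4],"angular":[0,0,0]},{"xyz":[0,0,-0.1],"angular":[0,0,0]}]' |egrep 'pos|force'; done; python3 st.py; python3 look.py pics/c10.png 140 190
```

```text
position: [0.491, 0.2826, 0.0505]
ft_force: [-0.4, 0.5, -0.3]
position: [0.491, 0.2825, 0.045]
ft_force: [-1.1, -0.4, 1.0]
position: [0.4908, 0.2824, 0.0391]
ft_force: [-0.6, -0.2, 0.2]
t 4.13 pos [49.08 28.24  3.91] xaxis [ 0.002  0.    -1.   ] jawyaw 38.0 q [-0.76  0.27  0.22  1.85 -0.07  1.03  0.15] F [-0.6 -0.2  0.2] T [0.01 0.02 0.06] g 0.346
```

View pics/c10.png

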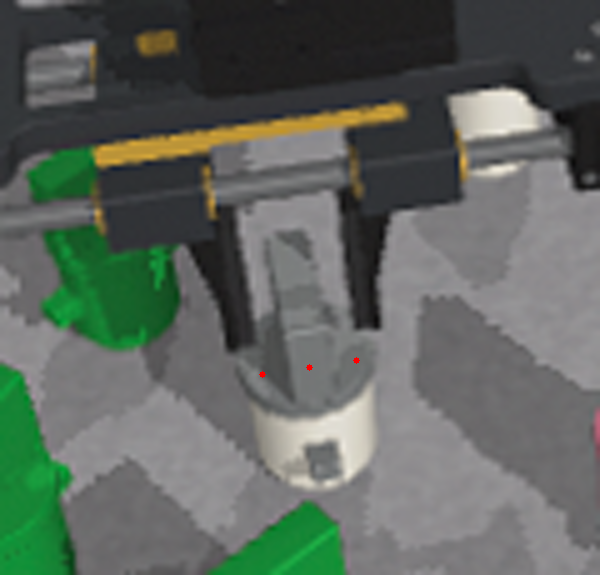

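```bash
for i in 1 2 3; do python3 -m handwheel '[{"xyz":[0,0,-0.2],"angular":[0,0,0]},{"xyz":[0,0,0],"angular":[0,0,0]}]' |egrep 'pos|force'; done; python3 st.py; python3 look.py pics/c11.png 140 190
```

```text
position: [0.4908, 0.2824, 0.0368]
ft_force: [0.3, -0.5, 1.0]
position: [0.4909, 0.2824, 0.0347]
ft_force: [-0.2, 0.1, 0.1]
position: [0.491, 0.2825, 0.0326]
ft_force: [0.5, 0.3, 0.0]
t 4.68 pos [49.1  28.25  3.26] xaxis [ 0.002  0.    -1.   ] jawyaw 38.0 q [-0.76  0.28  0.22  1.85 -0.07  1.02  0.15] F [0.5 0.3 0. ] T [-0.03  0.02 -0.01] g 0.348
```

View pics/c11.png

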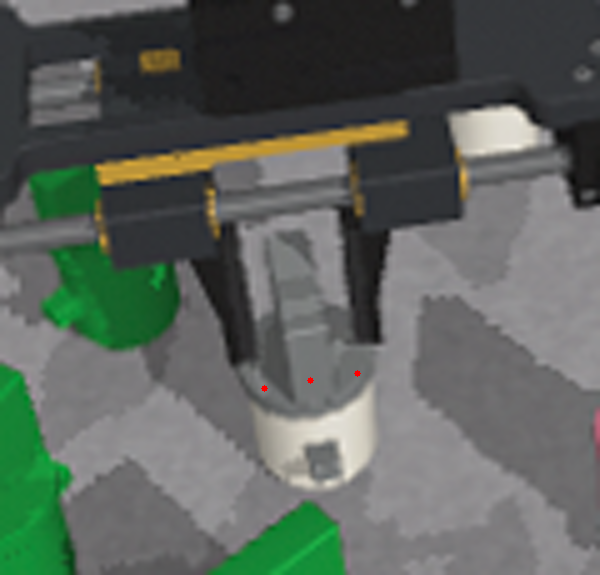

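```bash
python3 -m handwheel '[{"xyz":[0,0,0.1],"angular":[0,0,0]},{"xyz":[0,0,0],"angular":[0,0,0]},{"xyz":[0,0,0],"angular":[0,0,0]},{"xyz":[0,0,0],"angular":[0,0,0]},{"xyz":[0,0,0],"angular":[0,0,0]}]' 0 35;python3 st.py; python3 look.py pics/c12.png 140 190
```

```text
time: 5.15
position: [0.4914, 0.2827, 0.0343]
tool_rot: [-0.52, 1.505, 0.519]
ft_force: [0.2, -0.3, -0.1]
grip_width: 0.161
t 5.15 pos [49.14 28.27  3.43] xaxis [ 0.003  0.001 -1.   ] jawyaw 38.0 q [-0.76  0.28  0.22  1.85 -0.07  1.02  0.15] F [ 0.2 -0.3 -0.1] T [-0.03 -0.05  0.03] g 0.161
```

View pics/c12.png

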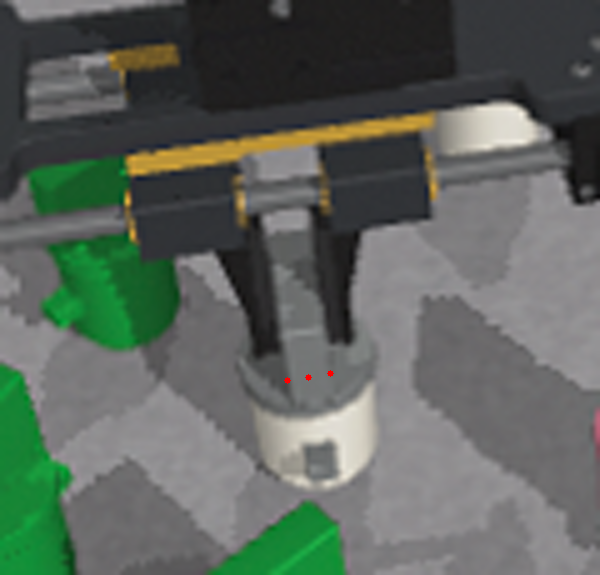

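```bash
python3 -m handwheel '[{"xyz":[0,0,1],"angular":[0,0,0]},{"xyz":[0,0,2],"angular":[0,0,0]},{"xyz":[0,0,3],"angular":[0,0,0]},{"xyz":[0,0,3],"angular":[0,0,0]},{"xyz":[0,0,3],"angular":[0,0,0]}]';python3 -m handwheel '[{"xyz":[0,0,2],"angular":[0,0,0]},{"xyz":[0,0,1],"angular":[0,0,0]},{"xyz":[0,0,0],"angular":[0,0,0]}]'; python3 st.py; python3 sh.py side pics/s13.png
```

```text
time: 5.62
position: [0.4839, 0.2778, 0.1511]
tool_rot: [-0.526, 1.524, 0.515]
ft_force: [0.9, 0.4, -0.5]
grip_width: 0.159
time: 5.87
position: [0.4869, 0.2794, 0.1912]
tool_rot: [-0.522, 1.512, 0.517]
ft_force: [0.4, -0.9, -1.3]
grip_width: 0.159
t 5.87 pos [48.69 27.94 19.12] xaxis [-0.003 -0.004 -1.   ] jawyaw 38.0 q [-0.78  0.14  0.23  1.68 -0.03  1.33  0.12] F [ 0.4 -0.9 -1.3] T [-0.02 -0.05  0.04] g 0.159
```

View pics/s13.png

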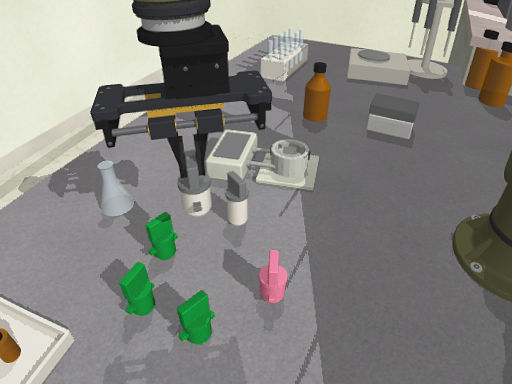

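```bash
for i in 1 2; do python3 -m handwheel '[{"xyz":[0,-3.3,0],"angular":[0,0,6.3]},{"xyz":[0,-3.3,0],"angular":[0,0,6.3]},{"xyz":[0,-3.3,0],"angular":[0,0,6.3]},{"xyz":[0,-3.3,0],"angular":[0,0,6.3]},{"xyz":[0,-3.3,0],"angular":[0,0,6.3]}]'|grep pos; done; python3 -m handwheel '[{"xyz":[0,0,0],"angular":[0,0,0]},{"xyz":[0,0,0],"angular":[0,0,0]}]'; python3 st.py
```

```text
position: [0.4792, 0.1174, 0.1809]
position: [0.4713, -0.0561, 0.171]
time: 6.92
position: [0.4678, -0.0653, 0.1677]
tool_rot: [-1.398, 1.116, 1.404]
ft_force: [0.6, 1.1, -1.9]
grip_width: 0.159
t 6.92 pos [46.78 -6.53 16.77] xaxis [-0.025 -0.026 -0.999] jawyaw 104.5 q [-0.46 -0.04  0.51  1.91  0.05  1.3   1.86] F [ 0.6  1.1 -1.9] T [0.2  0.02 0.01] g 0.159
```

```bash
python3 -m handwheel '[{"xyz":[0.8,-0.5,-1],"angular":[1.5,-1.4,-2]},{"xyz":[0.4,-0.2,-1.2],"angular":[0,0,0]},{"xyz":[0.1,0,-1],"angular":[0,0,0]},{"xyz":[0,0,0],"angular":[0,0,0]},{"xyz":[0,0,0],"angular":[0,0,0]}]'; python3 st.py
cat > m3.py <<'E'
from bench import *; from h import *
import sys
z,name=float(sys.argv[1]),sys.argv[2]
s=get_state();m=R.from_rotvec(s["tool_rot"]).as_matrix();P=s["position"];yaw=np.arctan2(m[1,2],m[0,2])-np.pi/2
off=np.array([float(a) for a in sys.argv[3:5]])/1000 if len(sys.argv)>4 else np.zeros(2)
p=[P[0]+off[0],P[1]+off[1],yaw,z]; st=[.480,-.0773,.2148]; print("cart model",np.round(p,4))
M=[circ(22,50),circ(20,42),circ(20,6),circ(17,0),rect(-30,30,5,28),rect(-30,30,5,20)]
o=np.zeros((600,800,3),np.uint8)
for n,of,wh,k,X in(("side",(235,80),(100,120),5,0),("top",(290,140),(75,90),4,500)):
    d=get_image(n);c=crop(d["pixels"],of,wh,k);cv2.imwrite("pics/raw_"+n+".png",c)
    draw(d,c,p,M,np.array(of),k,(0,0,255));draw(d,c,st,STAT[:2]+[STAT[3]],np.array(of),k,(255,0,0))
    o[:c.shape[0],X:X+c.shape[1]]=c[:600]
cv2.imwrite(name,o)
E
python3 m3.py .098 pics/m14.png
```

```text
time: 7.33
position: [0.4773, -0.0706, 0.129]
tool_rot: [-1.36, 1.105, 1.374]
ft_force: [0.0, 0.5, -2.1]
grip_width: 0.159
t 7.33 pos [47.73 -7.06 12.9 ] xaxis [-0.009  0.001 -1.   ] jawyaw 102.3 q [-0.44  0.    0.54  1.95 -0.    1.2   1.88] F [ 0.   0.5 -2.1] T [0.02 0.02 0.03] g 0.159
cart model [ 0.4773 -0.0706  0.2149  0.098 ]
```

View pics/m14.png

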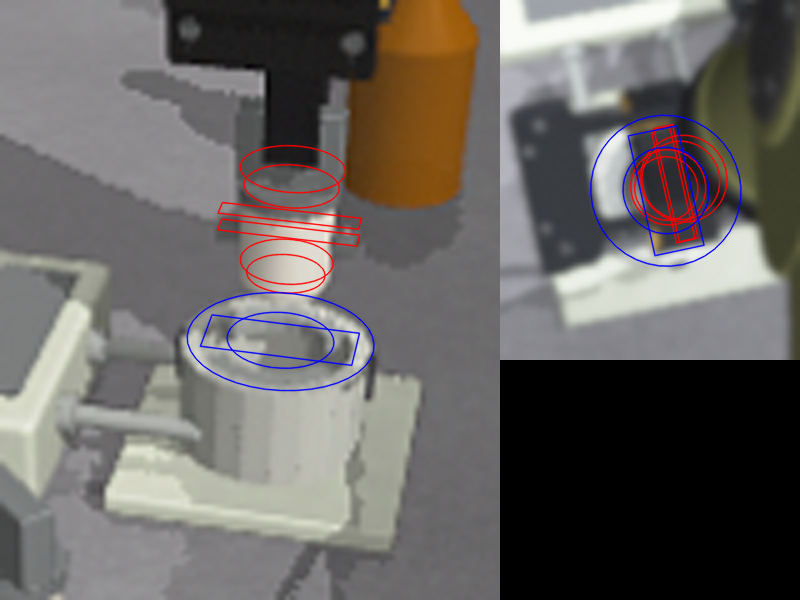

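View pics/raw_side.png

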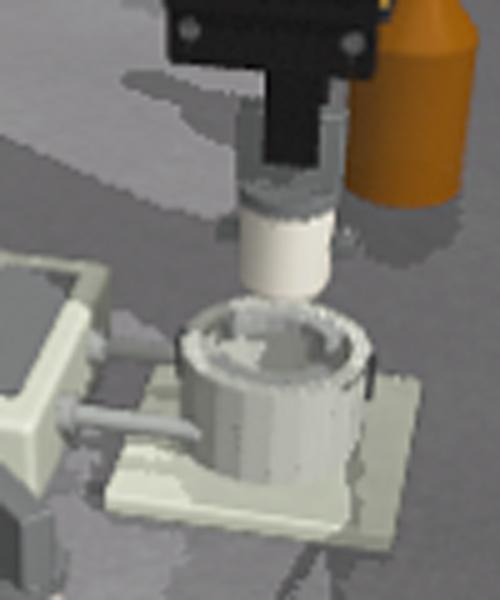

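```bash
python3 -m handwheel '[{"xyz":[0.4,-0.4,-1],"angular":[0,-0.5,0]},{"xyz":[0,0,-1],"angular":[0,0,0]},{"xyz":[0,0,-0.4],"angular":[0,0,0]},{"xyz":[0,0,0],"angular":[0,0,0]},{"xyz":[0,0,0],"angular":[0,0,0]}]'; python3 st.py
python3 m3.py .068 pics/m15.png
```

```text
time: 7.85
position: [0.4828, -0.0719, 0.1062]
tool_rot: [-1.369, 1.094, 1.367]
ft_force: [0.5, 0.1, -2.5]
grip_width: 0.156
t 7.85 pos [48.28 -7.19 10.62] xaxis [ 0.003  0.002 -1.   ] jawyaw 102.6 q [-0.43  0.03  0.54  1.97 -0.02  1.14  1.91] F [ 0.5  0.1 -2.5] T [-0.02 -0.04 -0.  ] g 0.156
cart model [ 0.4828 -0.0719  0.2193  0.068 ]
```

View pics/m15.png

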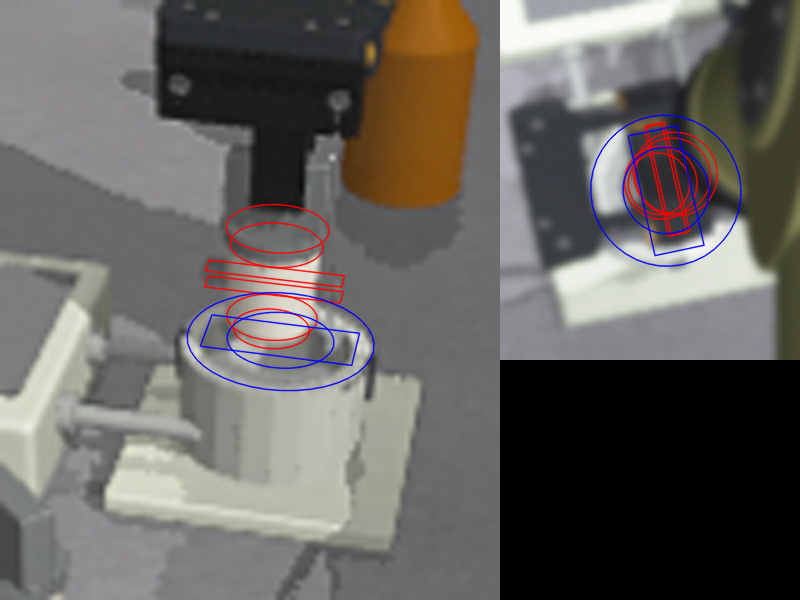

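View pics/raw_side.png

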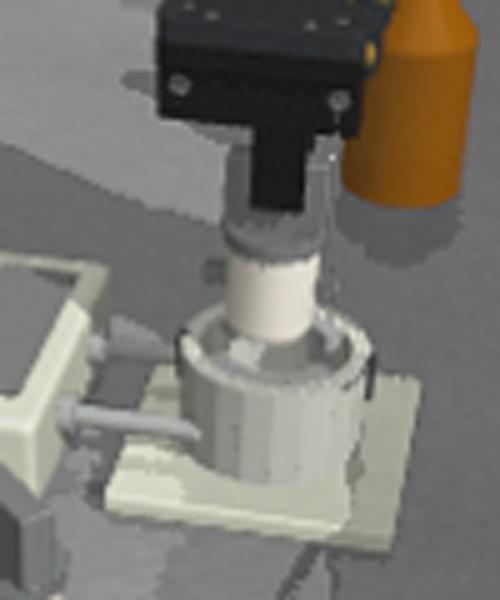

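```bash
python3 -m handwheel '[{"xyz":[-0.1,-0.35,0],"angular":[0,0,0]},{"xyz":[0,0,-0.5],"angular":[0,0,0]},{"xyz":[0,0,0],"angular":[0,0,0]},{"xyz":[0,0,0],"angular":[0,0,0]}]'; python3 st.py
python3 m3.py .065 pics/m16.png
```

```text
time: 8.28
position: [0.4828, -0.0759, 0.1023]
tool_rot: [-1.37, 1.092, 1.365]
ft_force: [0.5, 0.6, -1.8]
grip_width: 0.157
t 8.28 pos [48.28 -7.59 10.23] xaxis [ 0.006  0.002 -1.   ] jawyaw 102.6 q [-0.43  0.03  0.55  1.98 -0.02  1.13  1.92] F [ 0.5  0.6 -1.8] T [ 0.03 -0.04  0.01] g 0.157
cart model [ 0.4828 -0.0759  0.2192  0.065 ]
```

View pics/raw_side.png

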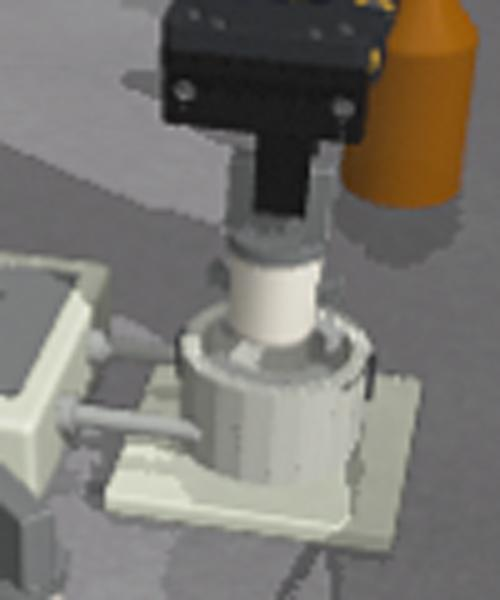

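View pics/m16.png

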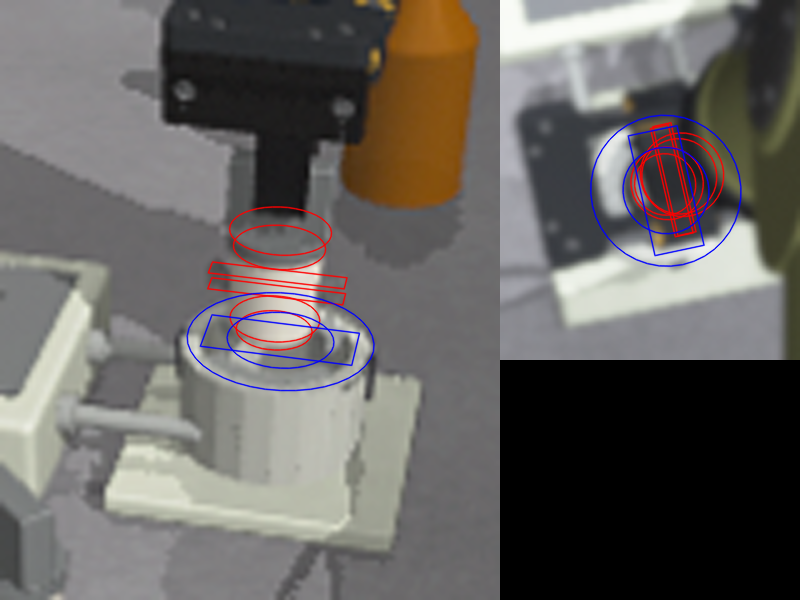

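```bash
for i in 1 2 3; do python3 -m handwheel '[{"xyz":[0,0,-0.6],"angular":[0,0,0]},{"xyz":[0,0,-0.3],"angular":[0,0,0]},{"xyz":[0,0,0],"angular":[0,0,0]}]' |egrep 'pos|force'; done; python3 st.py
python3 m3.py .036 pics/m17.png
```

```text
position: [0.483, -0.0757, 0.0926]
ft_force: [0.1, 0.2, -2.1]
position: [0.4826, -0.0755, 0.0822]
ft_force: [0.0, 0.1, -2.0]
position: [0.4825, -0.0755, 0.072]
ft_force: [0.1, 0.0, -0.5]
t 9.13 pos [48.25 -7.55  7.2 ] xaxis [ 0.005  0.002 -1.   ] jawyaw 102.6 q [-0.42  0.07  0.55  2.01 -0.05  1.07  1.94] F [ 0.1  0.  -0.5] T [ 0.06  0.08 -0.01] g 0.155
cart model [ 0.4825 -0.0755  0.2198  0.036 ]
```

View pics/raw_side.png

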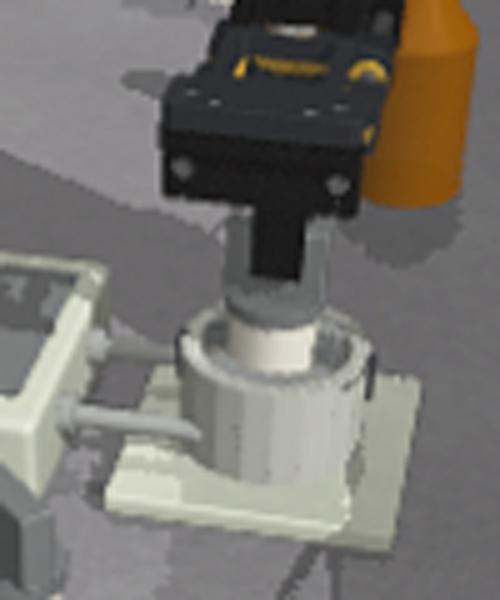

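```bash
python3 -m handwheel '[{"xyz":[-0.1,0,-0.3],"angular":[0,0,0]},{"xyz":[0,0,-0.3],"angular":[0,0,0]},{"xyz":[0,0,0],"angular":[0,0,0]}]' |egrep 'pos|force';for i in 1 2 ; do python3 -m handwheel '[{"xyz":[0,0,-0.3],"angular":[0,0,0]},{"xyz":[0,0,0],"angular":[0,0,0]}]' |egrep 'pos|force'; done; python3 st.py
```

```text
position: [0.4821, -0.0756, 0.0664]
ft_force: [-0.8, -0.4, -1.5]
position: [0.4829, -0.0756, 0.0638]
ft_force: [-0.5, 0.5, 2.1]
position: [0.4831, -0.0757, 0.0615]
ft_force: [-0.9, 0.7, 2.8]
t 9.82 pos [48.31 -7.57  6.15] xaxis [ 0.008  0.003 -1.   ] jawyaw 102.6 q [-0.42  0.08  0.55  2.02 -0.06  1.04  1.95] F [-0.9  0.7  2.8] T [ 0.04  0.54 -0.04] g 0.161
```

```bash
for i in 1 2 ; do python3 -m handwheel '[{"xyz":[-0.05,0,-0.35],"angular":[-0.1,0.3,0]},{"xyz":[0,0,-0.05],"angular":[0,0,0]}]' |egrep 'pos|force'; done; python3 st.py; python3 m3.py .022 pics/m18.png
```

```text
position: [0.4833, -0.0757, 0.0583]
ft_force: [-2.2, 0.9, 3.5]
position: [0.4834, -0.0756, 0.0551]
ft_force: [-2.0, 0.1, 5.5]
t 10.15 pos [48.34 -7.56  5.51] xaxis [-0.001 -0.    -1.   ] jawyaw 102.6 q [-0.42  0.1   0.55  2.02 -0.06  1.04  1.95] F [-2.   0.1  5.5] T [ 0.09  0.71 -0.01] g 0.154
cart model [ 0.4834 -0.0756  0.2196  0.022 ]
```

View pics/raw_side.png

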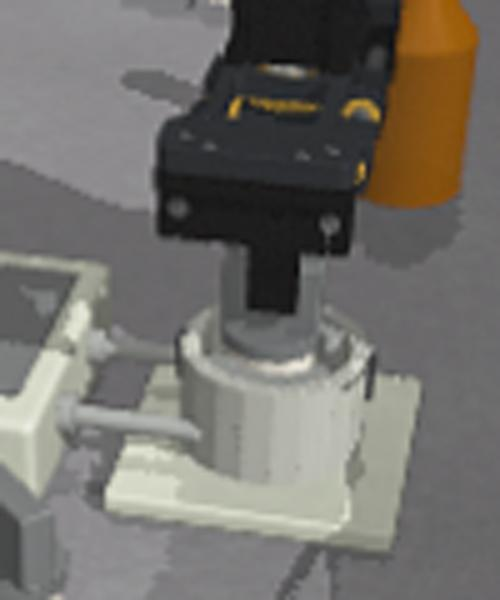

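```bash
python3 -m handwheel '[{"xyz":[-0.2,-0.05,-0.1],"angular":[0,0,0]},{"xyz":[0,0,-0.05],"angular":[0,0,-4]},{"xyz":[0,0,-0.05],"angular":[0,0,-6]},{"xyz":[0,0,-0.05],"angular":[0,0,-6]}]'; python3 st.py
```

```text
time: 10.58
position: [0.4847, -0.0761, 0.0556]
tool_rot: [-1.161, 1.237, 1.154]
ft_force: [-0.9, 0.4, 5.9]
grip_width: 0.16
t 10.58 pos [48.47 -7.61  5.56] xaxis [ 0.006 -0.    -1.   ] jawyaw 86.1 q [-0.44  0.1   0.57  2.02 -0.06  1.03  1.66] F [-0.9  0.4  5.9] T [-0.02  0.55  0.01] g 0.16
```

```bash
python3 -m handwheel '[{"xyz":[-0.2,0.0,-0.08],"angular":[0,0,-6]},{"xyz":[-0.15,0,-0.08],"angular":[0,0,-6]},{"xyz":[-0.1,0,-0.08],"angular":[0,0,-6]},{"xyz":[-0.1,0,-0.08],"angular":[0,0,-6]}]'; python3 st.py;  python3 m3.py .022 pics/m19.png
```

```text
time: 10.92
position: [0.484, -0.0775, 0.0558]
tool_rot: [-0.835, 1.399, 0.816]
ft_force: [-1.6, -0.1, 5.1]
grip_width: 0.154
t 10.92 pos [48.4  -7.75  5.58] xaxis [ 0.014 -0.006 -1.   ] jawyaw 60.8 q [-0.46  0.09  0.59  2.03 -0.05  1.02  1.22] F [-1.6 -0.1  5.1] T [-0.08  0.31  0.01] g 0.154
cart model [ 0.484  -0.0775 -0.5091  0.022 ]
```

View pics/raw_side.png

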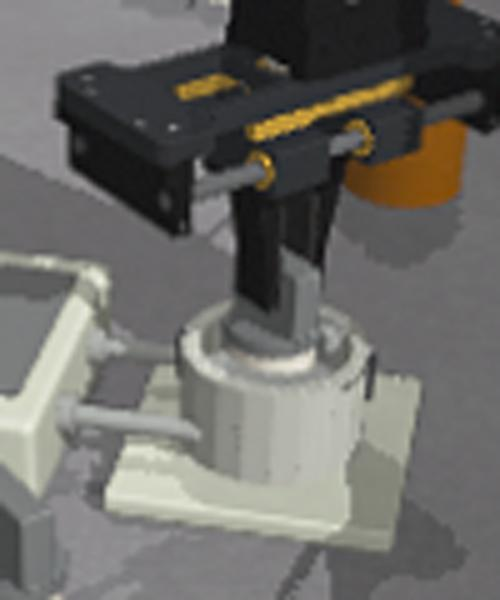

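```bash
python3 -m handwheel '[{"xyz":[-0.15,0.05,-0.08],"angular":[0.3,0.8,-6]},{"xyz":[-0.15,0,-0.08],"angular":[0,0.2,-6]},{"xyz":[-0.1,0,-0.08],"angular":[0,0.2,-6]},{"xyz":[-0.1,0,-0.08],"angular":[0,0.2,-6]}]'; python3 st.py; python3 -m handwheel '[{"xyz":[-0.15,0.05,-0.08],"angular":[0,0.2,-6]},{"xyz":[-0.15,0,-0.08],"angular":[0,0.2,-6]},{"xyz":[-0.1,0,-0.08],"angular":[0,0.2,-6]},{"xyz":[-0.1,0,-0.06],"angular":[0,0,-3]}]'; python3 st.py;python3 m3.py .022 pics/m20.png
```

```text
time: 11.35
position: [0.4838, -0.0778, 0.056]
tool_rot: [-0.493, 1.516, 0.492]
ft_force: [-0.5, 0.2, 5.5]
grip_width: 0.157
t 11.35 pos [48.38 -7.78  5.6 ] xaxis [-0.002 -0.001 -1.   ] jawyaw 36.0 q [-0.49  0.11  0.62  2.02 -0.07  1.04  0.8 ] F [-0.5  0.2  5.5] T [0.15 0.22 0.07] g 0.157
time: 11.68
position: [0.484, -0.0773, 0.0563]
tool_rot: [-0.189, 1.565, 0.191]
ft_force: [-1.1, -0.8, 6.0]
grip_width: 0.16
t 11.68 pos [48.4  -7.73  5.63] xaxis [-0.003  0.001 -1.   ] jawyaw 13.8 q [-0.51  0.11  0.65  2.02 -0.08  1.04  0.42] F [-1.1 -0.8  6. ] T [ 0.07  0.24 -0.01] g 0.16
cart model [ 0.484  -0.0773 -1.3294  0.022 ]
```

View pics/raw_side.png

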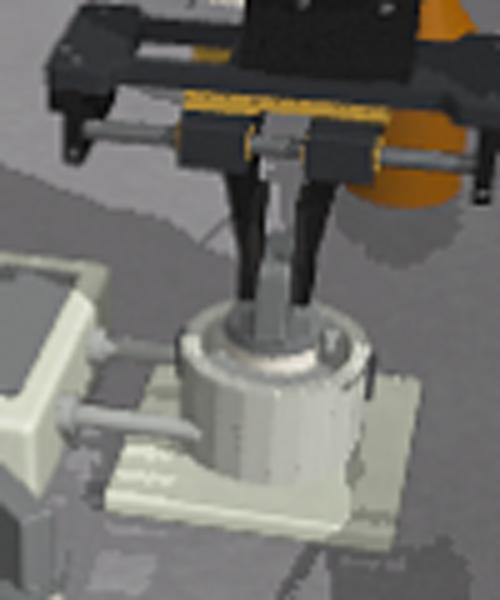

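```bash
python3 -m handwheel '[{"xyz":[-0.25,0.0,0.0],"angular":[0,0,-2]},{"xyz":[-0.2,0,0.1],"angular":[0,0,0]},{"xyz":[-0.1,0,0.1],"angular":[0,0,0]},{"xyz":[0,0,0],"angular":[0,0,0]}]'; python3 st.py
```

```text
time: 12.12
position: [0.4835, -0.0773, 0.0581]
tool_rot: [-0.166, 1.556, 0.164]
ft_force: [-0.5, 1.0, 5.3]
grip_width: 0.158
t 12.12 pos [48.35 -7.73  5.81] xaxis [ 0.009 -0.001 -1.   ] jawyaw 12.0 q [-0.52  0.09  0.65  2.03 -0.07  1.03  0.38] F [-0.5  1.   5.3] T [0.06 0.31 0.  ] g 0.158
```

```bash
python3 -m handwheel '[{"xyz":[-0.15,0.0,0.05],"angular":[0,0.5,0]},{"xyz":[-0.1,0,0.05],"angular":[0,0,0]},{"xyz":[0,0,0],"angular":[0,0,0]}]'; python3 st.py;python3 m3.py .024 pics/m21.png
```

```text
time: 12.37
position: [0.4833, -0.0774, 0.0582]
tool_rot: [-0.168, 1.559, 0.164]
ft_force: [0.0, 0.6, 3.2]
grip_width: 0.161
t 12.37 pos [48.33 -7.74  5.82] xaxis [ 0.005 -0.002 -1.   ] jawyaw 12.1 q [-0.52  0.1   0.65  2.03 -0.07  1.03  0.38] F [0.  0.6 3.2] T [ 0.09 -0.02 -0.02] g 0.161
cart model [ 0.4833 -0.0774 -1.3588  0.024 ]
```

View pics/raw_side.png

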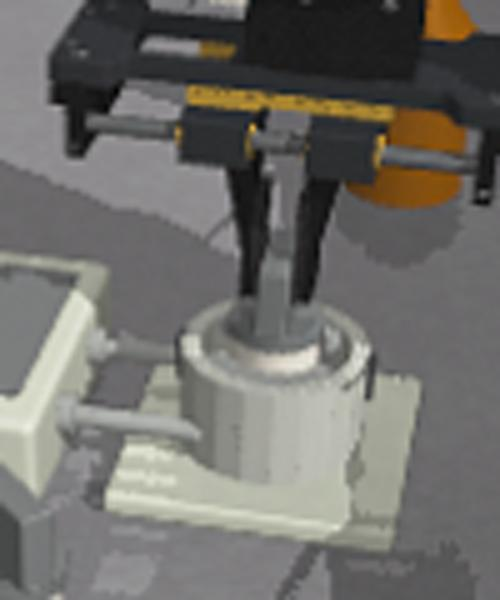

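```bash
python3 -m handwheel '[{"xyz":[0,0.0,0.03],"angular":[0,0,0]},{"xyz":[0,0,0.03],"angular":[0,0,0]},{"xyz":[0,0,0],"angular":[0,0,0]},{"xyz":[0,0,0],"angular":[0,0,0]}]' 4.5; python3 st.py;python3 m3.py .024 pics/m22.png
```

```text
time: 12.8
position: [0.4808, -0.0776, 0.0584]
tool_rot: [-0.168, 1.565, 0.165]
ft_force: [-0.2, 0.7, -1.2]
grip_width: 0.376
t 12.8 pos [48.08 -7.76  5.84] xaxis [-0.001 -0.002 -1.   ] jawyaw 12.2 q [-0.52  0.09  0.65  2.03 -0.06  1.04  0.38] F [-0.2  0.7 -1.2] T [-0.04  0.09  0.04] g 0.376
cart model [ 0.4808 -0.0776 -1.3582  0.024 ]
```

View pics/raw_side.png

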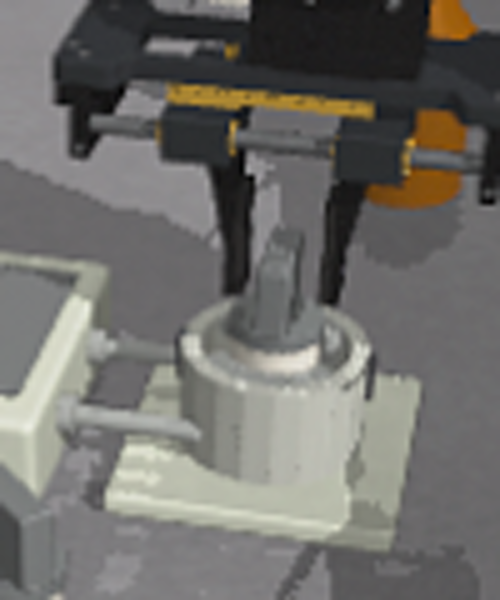

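```bash
python3 -m handwheel '[{"xyz":[0,0.0,0.5],"angular":[0,0,0]},{"xyz":[0,0,1.5],"angular":[0,0,0]},{"xyz":[0,0,3],"angular":[0,0,0]},{"xyz":[0,0,3],"angular":[0,0,0]},{"xyz":[0,0,3],"angular":[0,0,0]}]'|grep for;python3 -m handwheel '[{"xyz":[0,4,1],"angular":[0,0,0]},{"xyz":[0,4,1],"angular":[0,0,0]},{"xyz":[0,4,0],"angular":[0,0,0]},{"xyz":[0,4,0],"angular":[0,0,0]},{"xyz":[0,3,0],"angular":[0,0,0]}]'; python3 -m handwheel '[{"xyz":[0,0,0],"angular":[0,0,0]},{"xyz":[0,0,0],"angular":[0,0,0]}]'
cat > m4.py <<'E'
from bench import *; from h import *
import sys
yaw=np.radians(float(sys.argv[2])); dx,dy,z=[float(a)/1000 for a in sys.argv[3:6]]
o=np.zeros((600,800,3),np.uint8); st=[.480,-.0773,.2148]
p=[.480+dx,-.0773+dy,yaw,z]
M=[rect(-22,22,7,84),circ(22,50),rect(-22,22,7,50)]
for n,of,wh,k,X in(("side",(250,105),(80,80),5,0),("top",(300,155),(60,60),6.6,400)):
    d=get_image(n);c=crop(d["pixels"],of,wh,k);o[:c.shape[0],X:X+c.shape[1]]=c[:400,:400]
    c=cv2.resize(c,None,fx=.5,fy=.5);draw(d,c,p,M,np.array(of),k/2,(0,0,255));draw(d,c,st,STAT[:1],np.array(of),k/2,(255,0,0))
    o[400:400+c.shape[0],X:X+c.shape[1]]=c[:200]
    cv2.imwrite("pics/full_"+n+".png",d["pixels"])
cv2.imwrite(sys.argv[1],o)
E
python3 m4.py pics/m23.png 102.3 0 0 24
```

```text
ft_force: [0.6, -0.1, 0.2]
time: 13.73
position: [0.4779, 0.1089, 0.2001]
tool_rot: [-0.15, 1.563, 0.149]
ft_force: [1.2, 2.0, -0.0]
grip_width: 0.52
time: 13.9
position: [0.4768, 0.1174, 0.201]
tool_rot: [-0.159, 1.561, 0.16]
ft_force: [-0.2, -1.1, -1.1]
grip_width: 0.519
```

View pics/m23.png

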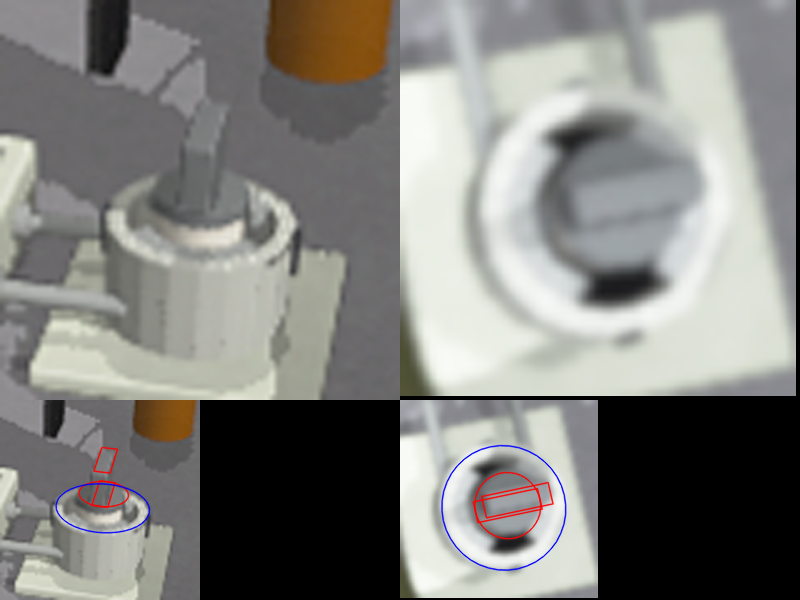

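View pics/full_top.png

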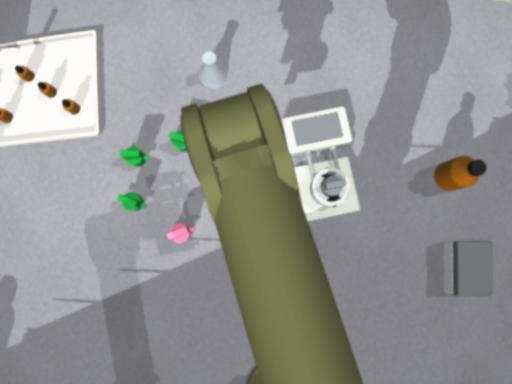

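```bash
python3 -m handwheel '[{"xyz":[0,0,2],"angular":[0,0,0]},{"xyz":[0,0,2],"angular":[0,0,0]},{"xyz":[0,0,0],"angular":[0,0,0]},{"xyz":[0,0,0],"angular":[0,0,0]}]'; python3 m4.py pics/m24.png 102.3 0 0 24
```

```text
time: 14.33
position: [0.4763, 0.109, 0.2409]
tool_rot: [-0.151, 1.566, 0.149]
ft_force: [0.1, 0.6, -0.1]
grip_width: 0.516
```

View pics/full_side.png

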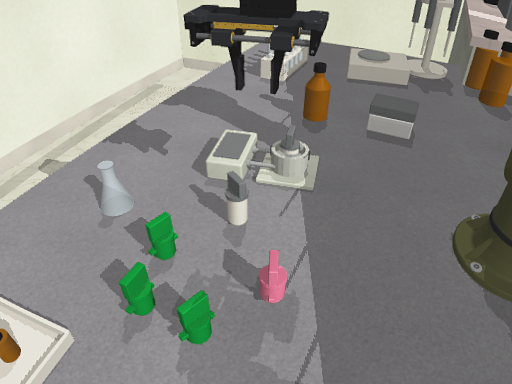

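View pics/m24.png

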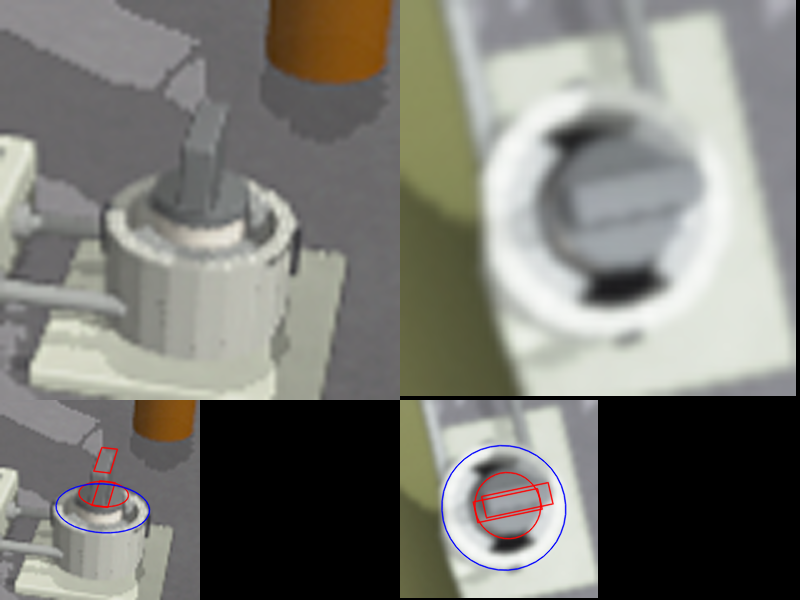

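```bash
python3 -c "
from bench import *
print(close_job())"; python3 st.py
```

```text
the job is handed in; nothing more can be done
None
the job is handed in; nothing more can be done
```

The lugged cartridge is fitted in the bayonet socket and let go. I entered it through the notches, pushed it about 9 mm against the spring, turned it about 90° clockwise and released it under the ledge. I handed the job in after 14.4 s of robot time.

**Final checks:**
- **Lock:** in both pictures the cartridge stands upright in the socket, with the bar across the line of the notches and both notches empty. Its height fits the expected foot height of about 24 mm, and the two pictures, 0.4 s apart, show no change.
- **Surroundings:** the gripper was clear of everything at z 0.24 m. The plain cartridge stands at the same place in the side picture as at the start, side pixel (237,200), and the green and pink ones look unmoved.
- **Forces:** every wrist reading I took stayed below about 6 N.

**What disagreed:**
- **Fingertip height:** the side camera showed the fingertips about 12–17 mm higher than the reported TCP. I therefore set the grasp height by picture and by probing slowly for contact. Contact with the plate then came at the expected depth below the grasp height.
- **Camera offset:** the two cameras differed by about 2 mm on the station, and by several mm on where the cartridge stood on the bench. The cartridge sat about 2 mm off centre in the bore while I turned it, and it still turned freely.

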